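# Set the feed mill's burr gap

## Task

Set the feed mill for fine crumb: turn the adjuster on its top clockwise until you feel the burrs touch, gently and without forcing them, then turn it back exactly four clicks and let go of it. Leave the other things on the bench where they are.

Things in the scene. Friction and masses are not known exactly. Their poses are not given: they have to be found in the camera images.
- mill: motor feed mill bolted to the bench: grey base 240 x 150 mm, upright steel column 100 mm across and 118 mm high, motor box to its +x side (top at 93 mm), small filling funnel to its +y side (axis 82 mm out, top at 118 mm), spout to its -x side. Origin on the column's axis at bench height, z up
- adjuster (a joint): angle (rad, relative to the mill) of the black adjuster on top of the column; grows when turned clockwise seen from above, which closes the burrs; travel 0 to 4.2. 18 click positions a turn, one every 20 degrees (0.349 rad); about 0.1 N m to leave one; let go, it settles in the nearest one by itself
- column_top (a point): centre of the column's top, 118 mm above the bench, axes as the mill's. The burrs are inside: they touch at an adjuster angle that differs each time with wear (2.4 to 3.5), only to be felt, always at a click position (within 1 degree). From there the resistance climbs about 6 N m per rad: 0.25 to 0.5 N m is a gentle touch, over 0.7 N m damages the burrs
- adjuster_grip (a point): point on the adjuster's vertical axis, 153 mm above the bench. The adjuster: round black skirt 92 mm across (top at 133 mm) with an upright grip bar on it, 64 mm long (this point's x), 16 mm thick (its y), 32 mm high (133 to 165 mm above the bench). Its x axis lies along the mill's x at joint value 0 and turns with the adjuster
- cup: small steel cup, 68 mm across, 50 mm high, standing in front of the mill's spout; origin under its centre; to be left alone
- jar: clear jar with black lid, 72 mm across, 105 mm high; origin underneath, z up; to be left alone
- bottle: amber bottle, 56 mm across, 150 mm high; origin underneath, z up; to be left alone
- brush: cleaning brush lying flat; origin underneath, z up; to be left alone
- scoop: spoon-like scoop lying flat; origin underneath, z up; to be left alone
- dish: white ceramic dish, 110 mm across, 35 mm high; origin underneath, z up; to be left alone
- calipers: calipers lying flat, 170 mm long, 12 mm high; origin underneath, z up; to be left alone

How it is judged:
On the way, in this order (a step that is already met when the one before it is completed fails the run):
1. the burrs are brought to touch, pressed together with at least about 0.1 N m at the adjuster (contact force between adjuster_c0 and burr_c0 above 3 N), for 0.1 s.
2. the adjuster is turned back four clicks from where the burrs touch (distance between adjuster_c0 and core_c0 below 0.0031 m), for 0.2 s.
At the end, for the whole second after the job is handed in: the adjuster rests, let go, four clicks (80 degrees, within 6 degrees) anticlockwise of where the burrs touch (distance between adjuster_c0 and core_c0 below 0.0031 m and velocity of joint adjuster between -0.05 and 0.05 rad/s and contact force between adjuster and the fingers below 0.1 N).
It fails at once if the burrs are forced together (more than about 0.7 N m at the adjuster) (contact force between adjuster_c0 and burr_c0 above 25 N).
It fails at once if something else on the bench is moved more than 20 mm (distance of any of cup, jar, bottle, brush, scoop, dish, calipers from where it was at the start of the episode above 0.02 m).
It also fails if it takes over 72 s, if anything falls off the work surface, if the arm or the gripper's body presses on something with over 40 N, if the wrist force passes 120 N, or if a joint passes its speed limit or range.

## Robot

A 6-joint arm with a two-finger parallel gripper is mounted at the origin on the work surface. World frame = base frame: x ahead of the robot, y to its left, z up, the work surface at z = 0. Lengths are in m, angles in rad, forces in N, time in s.
With the tool pointing down it reaches from about 0.375 to 0.925 m from the base axis. Payload 5.7 kg.
Tool frame: the origin (TCP) lies midway between the tips of the shut fingers; the grasp point (between the pads) lies 19 mm behind it; z points along the fingers, y is the direction in which the jaws open and shut (so a half turn about z gives the same grasp; the last joint's range is limited). The gripper opens to 85 mm and grips with 20 to 120 N. Pads are 22 mm wide; open, the fingers measure 114 mm over their backs; the gripper's body (76 mm by 85 mm) begins 54 mm behind the grasp point. The pads swing forward as they close: fully open they stand 13 mm farther back than shut.
Start: joints at [-1.288, 0.359, 1.51, -0, 1.272, -0.115], TCP at [0.232, -0.553, 0.231] pointing down, gripper open.
Joint ranges: [-2.97, 2.97], [-1.01, 2.36], [0.21, 2.38], [-0.96, 4.11], [0.2, 2.71], [-2.98, 2.98]. Speed limits (rad/s): [2.39, 2.39, 3.14, 3.14, 3.14, 3.14].

## Interface

Orientations are given as a unit quaternion [x, y, z, w].
In Python, from cell import telemetry, cams, order, models gives the robot as it stands. The module is installed in compiled form; this text tells all that it offers.
- The arm moves only by the tool arm_command, never from a script. Its argument "targets" is a list of rows, each an object of numbers: "grip": the opening, from 0 (shut) to 1 (fully open); "dx", "dy", "dz": the shift along the tool's x, y, z in mm; "twist": the turn about the tool's z in rad. In form: [{"grip": .., "dx": .., "dy": .., "dz": .., "twist": ..}, ...]. A call has 1 to 12 rows; each row is the pose to reach, as a shift and turn from the pose commanded when the call began, along the tool's axes at that moment; what a row does not reach only later rows make up. A row lasts 1/12 s, in which the tool goes at most 41.7 mm and 7.16 degrees, less where a joint would pass 70% of its speed; a pose out of reach is approached as far as the arm can. A call with a gripper value outside its range is refused whole. The fingers move at their own pace and stop on an object; the grip force is fixed at half the most. Time passes only in rows, so rows that repeat a pose let the fingers close. It gives the time, the measured TCP pose, the force and the opening at its end, in the units of the state.
- telemetry.sense(): the state, without advancing time (a new reading comes with each control period).
- cams.camera(name): name is "scene" or "top" or "wrist"; returns a dict with "img" (400x640x3 uint8, blue, green, red), "K" (3x3 intrinsics, pixels), "rvec" (rotation vector, rad) and "tvec" (3), from world to camera coordinates, as OpenCV has them; the wrist camera has in their place "tool_from_camera" (4x4, takes a point from camera to tool coordinates, whose origin is the TCP and whose axes are the flange's). Camera axes: x right, y down, z forward; pixel columns grow to the right and rows downward; lengths in m; the calibration is good to about 2 mm. A picture is of the moment at which its call begins: read the wrist's pose just before it. There is no depth.
- order.finish_job(): hands the job in, once; it reports no verdict.
Trained networks look in the newest picture that a camera, given by its name, has taken for a name from the list of things; names that differ only in an ending like _2 or _b are one class to them, and where a whole thing is asked for, a point or a joint stands for the part that bears it (a point fixed in the world has none). Each returns a list of dicts, best first, with "p" (0 to 1); they miss things now and then, are a little off and sometimes report something else, mostly with a low value. They report only what shows in the picture. A call takes as long as a camera call.
- models.cut_out(camera, name): "region" (400x640 bool, what is visible of it) and "bbox" ([left, top, right, bottom] in pixels, round what is visible of it).
The state is a dict: "t": time; "qpos": joint angles; "qvel": joint speeds; "effort": joint torques, N m; "position": TCP position; "orientation": TCP orientation; "ft_force": force on the tool from outside, world axes, zero at the start; "torque": the same for the moment, N m; "gripper_width": opening from 0.0 (shut) to 1.0 (fully open).
Only numpy, scipy, OpenCV 4.12 (cv2) and the standard library are available. Lean on these libraries where they do the work, as an engineer would, in place of code of your own. Each camera call takes 0.05 s, during which the arm holds its last target. There are 200 camera calls.

## Working session

There is one attempt and no reset: what is moved stays moved. The work goes in short steps, Python scripts to look and compute and a tool call to move; the robot and the scene stay as the last step left them, time stands still between calls to the robot, and variables do not carry over. Pictures are saved under pics/ and viewed, about 8 in all and at most 12, crops included, and the job is handed in when it is done.

Besides the shell and the picture viewer there is one more tool, called after ">>>" by a JSON object that holds its "op" and its "data". arm_command: Moves the arm, as the interface text tells. Its arguments: {"type":"object","properties":{"targets":{"type":"array","items":{"type":"object","properties":{"grip":{"type":"number"},"dx":{"type":"number"},"dy":{"type":"number"},"dz":{"type":"number"},"twist":{"type":"number"}}}}},"required":["targets"]}

```bash
mkdir -p pics
cat > h.py <<'E'
import numpy as np, cv2
from scipy.spatial.transform import Rotation as R
from cell import telemetry, cams, order, models
def ray(c,uv,z):
    K=c["K"];Rm=cv2.Rodrigues(np.array(c["rvec"],float))[0];t=np.array(c["tvec"],float).ravel()
    d=Rm.T@np.linalg.inv(K)@np.array([uv[0],uv[1],1.]);o=-Rm.T@t
    return o+d*(z-o[2])/d[2]
def st():
    s=telemetry.sense();print("t",round(s["t"],2),"p",np.round(s["position"],4),"q",np.round(s["orientation"],3),"f",np.round(s["ft_force"],2),"m",np.round(s["torque"],3),"g",round(s["gripper_width"],3),"j",np.round(s["qpos"],3));return s
E
python3 - <<'E'
from h import *
st()
for n in("top","scene"):
    c=cams.camera(n);cv2.imwrite(f"pics/{n}1.png",c["img"])
    for o in("adjuster","mill","cup","bottle","jar"):
        for d in models.cut_out(n,o)[:2]:
            v,u=np.nonzero(d["region"]);m=(u.mean(),v.mean());print(n,o,round(d["p"],2),d["bbox"],np.round(m,1),np.round(ray(c,m,.14),3))
E
```

```text
t 0.0 p [ 0.2322 -0.5525  0.2304] q [ 0.98   0.198 -0.    -0.001] f [ 0.44 -0.04 -0.34] m [-0.015 -0.033 -0.019] g 0.998 j [-1.288  0.36   1.511  0.     1.273 -0.115]
top adjuster 0.67 [321.2, 159.2, 358.1, 198.5] [339.8 178.2] [0.534 0.018 0.14 ]
top mill 0.67 [290.1, 123.7, 375.8, 217.4] [336.9 171. ] [0.551 0.025 0.14 ]
top mill 0.56 [181.1, 176.8, 215.3, 235.1] [194.6 205.4] [0.47  0.361 0.14 ]
top cup 0.84 [317.4, 213.6, 347.5, 242.7] [332.4 227.6] [0.417 0.037 0.14 ]
top cup 0.31 [423.1, 251.1, 478.0, 309.4] [453.7 276. ] [ 0.304 -0.245  0.14 ]
top bottle 0.73 [424.0, 117.2, 458.0, 148.8] [440.6 131.5] [ 0.646 -0.224  0.14 ]
top bottle 0.53 [221.1, 146.1, 257.2, 179.6] [236.1 161. ] [0.576 0.265 0.14 ]
top jar 0.9 [223.5, 145.9, 252.9, 177.4] [235.9 160.6] [0.576 0.265 0.14 ]
scene adjuster 0.87 [288.0, 187.4, 329.8, 222.2] [309.  206.1] [0.541 0.023 0.14 ]
scene mill 0.98 [251.4, 187.6, 350.3, 279.8] [299.5 234. ] [0.619 0.06  0.14 ]
scene cup 0.64 [330.6, 188.1, 354.4, 215.0] [342.1 201.4] [0.476 0.079 0.14 ]
scene bottle 0.72 [196.7, 175.5, 221.6, 221.3] [206.5 199.7] [ 0.693 -0.192  0.14 ]
scene bottle 0.65 [292.9, 189.0, 327.1, 221.5] [309.3 206.1] [0.541 0.024 0.14 ]
scene jar 0.94 [360.0, 274.3, 389.8, 314.3] [376.9 294.7] [0.629 0.299 0.14 ]
scene jar 0.53 [253.2, 188.0, 349.2, 281.9] [299.3 234.4] [0.62 0.06 0.14]
```

View pics/top1.png

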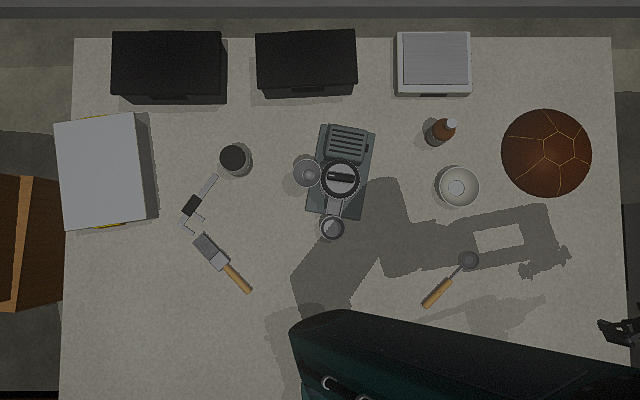

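View pics/scene1.png

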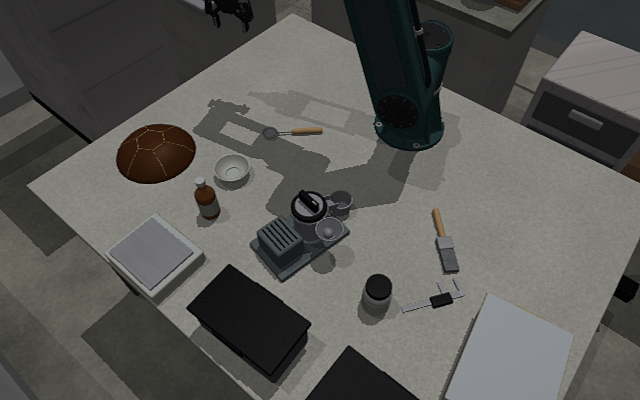

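The top view shows the mill at about (340,178), with the motor up and slightly right of it. The adjuster bar lies nearly along the image's horizontal, so world y. I'm approaching above it and turning the jaws across the bar.

>>> {"op": "arm_command", "data": {"targets": [{"grip":1,"dx":35,"dy":-29,"dz":-10,"twist":-0.11},{"grip":1,"dx":70,"dy":-57,"dz":-20,"twist":-0.22},{"grip":1,"dx":100,"dy":-82,"dz":-30,"twist":-0.32},{"grip":1,"dx":130,"dy":-107,"dz":-40,"twist":-0.42},{"grip":1,"dx":160,"dy":-132,"dz":-50,"twist":-0.52},{"grip":1,"dx":190,"dy":-156,"dz":-60,"twist":-0.62},{"grip":1,"dx":220,"dy":-181,"dz":-60,"twist":-0.72},{"grip":1,"dx":250,"dy":-205,"dz":-60,"twist":-0.82},{"grip":1,"dx":280,"dy":-230,"dz":-60,"twist":-0.92},{"grip":1,"dx":310,"dy":-255,"dz":-60,"twist":-1.02},{"grip":1,"dx":340,"dy":-279,"dz":-60,"twist":-1.12},{"grip":1,"dx":360,"dy":-295,"dz":-60,"twist":-1.22}]}}

```text
t: 1.6
position: [0.451, -0.1387, 0.2916]
orientation: [0.688, 0.726, 0.001, 0.0]
ft_force: [0.1, 0.2, -0.1]
gripper_width: 1.003
```

Run:
```python
from h import *
s=st()
Rm=R.from_quat(s["orientation"]).as_matrix()
print("tool delta mm",1000*Rm.T@(np.array([.535,.02,.28])-s["position"]), "x yaw",np.degrees(np.arctan2(Rm[1,0],Rm[0,0])))
```

```text
t 1.6 p [ 0.451  -0.1387  0.2916] q [0.688 0.726 0.001 0.   ] f [ 0.14  0.17 -0.06] m [0.043 0.06  0.002] g 1.003 j [-4.460e-01  1.160e-01  1.688e+00  1.000e-03  1.337e+00 -4.990e-01]
tool delta mm [153.98627583  92.3252165   11.84624897] x yaw 93.05162909270545
```

>>> {"op": "arm_command", "data": {"targets": [{"grip":1,"dx":30,"dy":18,"dz":0,"twist":0},{"grip":1,"dx":60,"dy":36,"dz":0,"twist":0},{"grip":1,"dx":90,"dy":54,"dz":0,"twist":0},{"grip":1,"dx":120,"dy":72,"dz":0,"twist":0},{"grip":1,"dx":140,"dy":84,"dz":0,"twist":0},{"grip":1,"dx":154,"dy":92,"dz":0,"twist":0},{"grip":1,"dx":154,"dy":92,"dz":0,"twist":0},{"grip":1,"dx":154,"dy":92,"dz":0,"twist":0}]}}

```text
t: 2.27
position: [0.5347, 0.0169, 0.2912]
orientation: [0.69, 0.724, -0.0, -0.0]
ft_force: [-0.1, -0.2, -0.6]
gripper_width: 1.0
```

Run:
```python
from h import *
s=st()
c=cams.camera("wrist");cv2.imwrite("pics/w1.png",c["img"]);print(c["K"],np.round(c["tool_from_camera"],3))
for o in("adjuster","mill"):
    for d in models.cut_out("wrist",o)[:2]:
        v,u=np.nonzero(d["region"]);print(o,d["p"],d["bbox"],u.mean(),v.mean())
```

```text
t 2.27 p [0.5347 0.0169 0.2912] q [ 0.69   0.724 -0.    -0.   ] f [-0.12 -0.16 -0.56] m [ 0.002  0.004 -0.041] g 1.0 j [-0.097  0.214  1.566 -0.     1.362 -0.146]
[[332.67486614   0.         323.07125795]
 [  0.         332.67486614 193.85666604]
 [  0.           0.           1.        ]] [[-0.    -0.951 -0.309  0.079]
 [ 1.    -0.    -0.001  0.   ]
 [ 0.001 -0.309  0.951 -0.142]
 [ 0.     0.     0.     1.   ]]
adjuster 0.7 [273.4, 120.5, 369.7, 220.9] 323.14016872160937 170.11771576898118
mill 0.68 [241.0, 40.2, 461.2, 232.1] 350.0608567751425 144.22518845375987
mill 0.44 [274.0, 119.3, 369.0, 218.9] 323.047981823042 169.86300454423952
```

View pics/w1.png

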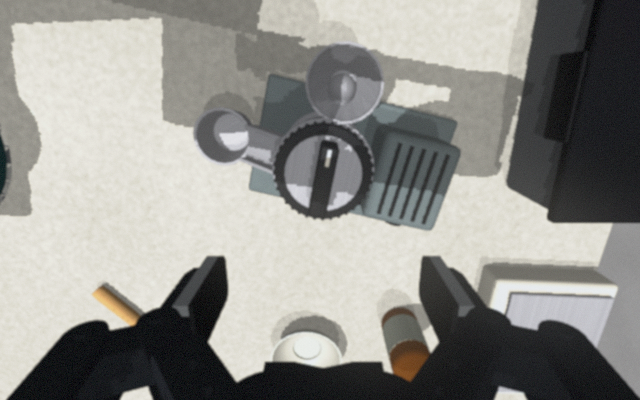

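The wrist view shows the adjuster at about (322,171), with its bar running from (329,142) to (321,213). I'll unproject both.

```bash
cat >> h.py <<'E'
def wray(c,s,uv,z):
    T=np.array(c["tool_from_camera"]);Rm=R.from_quat(s["orientation"]).as_matrix()
    o=Rm@T[:3,3]+s["position"];d=Rm@T[:3,:3]@np.linalg.inv(c["K"])@np.array([uv[0],uv[1],1.])
    return o+d*(z-o[2])/d[2]
E
python3 - <<'E'
from h import *
s=st();c=cams.camera("wrist");d=models.cut_out("wrist","adjuster")[0]
m=d["region"].astype(np.uint8);cnt=max(cv2.findContours(m,0,2)[0],key=cv2.contourArea)
P=np.array([wray(c,s,p,.130)[:2] for p in cnt[:,0]],np.float32)
print("circle",cv2.minEnclosingCircle(P),cv2.fitEllipse(P))
g=c["img"].max(2);cv2.imwrite("pics/crop1.png",cv2.resize(c["img"][110:230,260:380],None,fx=5,fy=5,interpolation=cv2.INTER_CUBIC))
E
```

```text
t 2.42 p [0.5342 0.0156 0.2913] q [ 0.691  0.723 -0.    -0.   ] f [-0.73  0.11  0.42] m [-0.009  0.016 -0.019] g 1.004 j [-0.1    0.213  1.567 -0.     1.362 -0.146]
circle ((0.5347614288330078, 0.018820108845829964), 0.0482335165143013) ((0.5348894596099854, 0.01908930391073227), (0.09280183166265488, 0.09396611154079437), 9.554483413696289)
```

View pics/crop1.png

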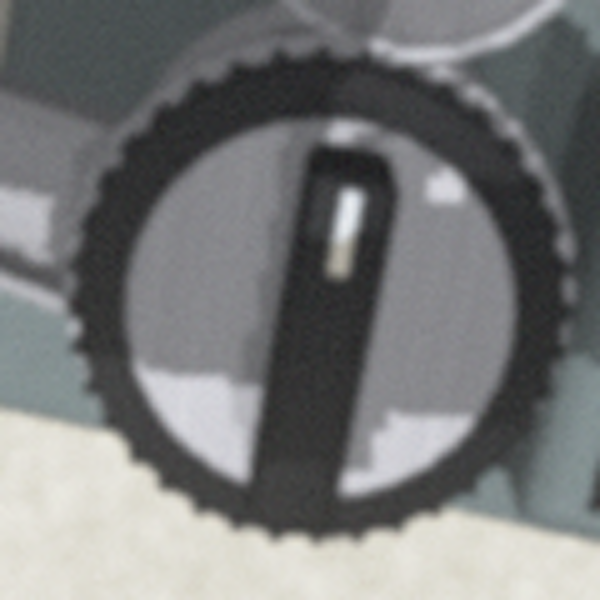

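Run:
```python
from h import *
s=st();c=cams.camera("wrist")
a=wray(c,s,(330,141.5),.165);b=wray(c,s,(319.5,209),.165);print("bar",a,b,np.linalg.norm(a-b),(a+b)/2,np.degrees(np.arctan2(*(a-b)[1::-1])))
a=wray(c,s,(269,74),.015);b=wray(c,s,(457,121),.015);print("base",np.linalg.norm(a-b),np.degrees(np.arctan2(*(b-a)[1::-1])))
Rm=R.from_quat(s["orientation"]).as_matrix();print("d",1000*Rm.T@(np.array([.5348,.019,.140])-s["position"]),np.degrees(np.arctan2(Rm[1,0],Rm[0,0])))
```

```text
t 2.52 p [0.5343 0.0154 0.2914] q [ 0.691  0.723 -0.    -0.   ] f [ 0.54 -0.25  0.41] m [-0.011 -0.052  0.015] g 1.002 j [-0.1    0.213  1.567 -0.     1.362 -0.146]
bar [0.53839727 0.05226154 0.165     ] [ 0.53236677 -0.00623105  0.165     ] 0.058802641664334986 [0.53538202 0.02301524 0.165     ] 84.1136889958987
base 0.23579636908200044 -10.801558414716059
d [  3.55109812   0.72379711 151.38020237] 92.61088135659497
```

>>> {"op": "arm_command", "data": {"targets": [{"grip":1,"dx":5,"dy":0,"dz":25,"twist":0.12},{"grip":1,"dx":5,"dy":0,"dz":50,"twist":0.12},{"grip":1,"dx":5,"dy":0,"dz":75,"twist":0.12},{"grip":1,"dx":5,"dy":0,"dz":100,"twist":0.12},{"grip":1,"dx":5,"dy":0,"dz":120,"twist":0.12},{"grip":1,"dx":5,"dy":0,"dz":135,"twist":0.12},{"grip":1,"dx":5,"dy":0,"dz":145,"twist":0.12},{"grip":1,"dx":5,"dy":0,"dz":152,"twist":0.12},{"grip":1,"dx":5,"dy":0,"dz":152,"twist":0.12},{"grip":1,"dx":5,"dy":0,"dz":152,"twist":0.12}]}}

```text
t: 3.4
position: [0.5348, 0.0212, 0.1397]
orientation: [0.733, 0.681, 0.0, 0.0]
ft_force: [0.7, -0.9, -0.5]
gripper_width: 0.999
```

```bash
cat >> h.py <<'E'
def tq():
    "mean moment about tool z, yaw (cw-positive from 90 deg), over a few readings"
    s=st();Rm=R.from_quat(s["orientation"]).as_matrix()
    print("cw deg",round(90-np.degrees(np.arctan2(Rm[1,0],Rm[0,0])),2),"Mz",round(s["torque"][2],3));return s
E
python3 - <<'E'
from h import *
s=tq();c=cams.camera("wrist");cv2.imwrite("pics/w2.png",c["img"])
E
```

```text
t 3.4 p [0.5348 0.0212 0.1397] q [0.733 0.681 0.    0.   ] f [ 0.66 -0.9  -0.55] m [ 0.008 -0.048  0.005] g 0.999 j [-0.09   0.37   1.755  0.     1.016 -0.016]
cw deg 4.2 Mz 0.005
```

View pics/w2.png

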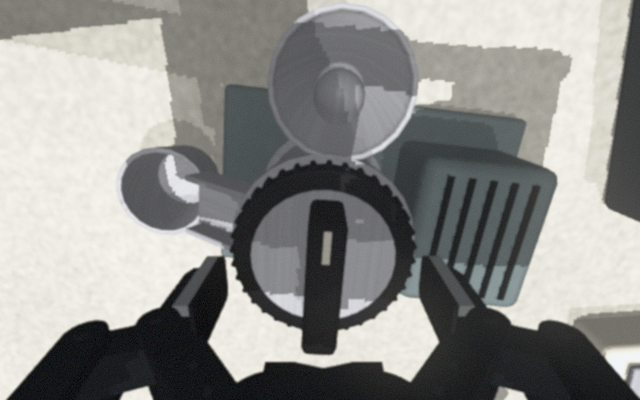

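Seen here, the bar (318–330 px across) sits between the jaws and is nearly parallel to them. I'm closing now.

>>> {"op": "arm_command", "data": {"targets": [{"grip":0},{"grip":0},{"grip":0},{"grip":0},{"grip":0},{"grip":0},{"grip":0},{"grip":0},{"grip":0},{"grip":0}]}}

```text
schema error: expected keys grip, dx, dy, dz, twist
```

```bash
python3 -c "
from h import *
tq()"
```

```text
t 3.45 p [0.5351 0.0213 0.1401] q [0.733 0.681 0.    0.   ] f [-0.33  0.13  0.32] m [ 0.009  0.018 -0.041] g 0.998 j [-0.089  0.37   1.755  0.     1.016 -0.016]
cw deg 4.2 Mz -0.041
```

>>> {"op": "arm_command", "data": {"targets": [{"grip":0,"dx":0,"dy":0,"dz":0,"twist":0},{"grip":0,"dx":0,"dy":0,"dz":0,"twist":0},{"grip":0,"dx":0,"dy":0,"dz":0,"twist":0},{"grip":0,"dx":0,"dy":0,"dz":0,"twist":0},{"grip":0,"dx":0,"dy":0,"dz":0,"twist":0},{"grip":0,"dx":0,"dy":0,"dz":0,"twist":0},{"grip":0,"dx":0,"dy":0,"dz":0,"twist":0},{"grip":0,"dx":0,"dy":0,"dz":0,"twist":0},{"grip":0,"dx":0,"dy":0,"dz":0,"twist":0},{"grip":0,"dx":0,"dy":0,"dz":0,"twist":0}]}}

```text
t: 4.28
position: [0.5346, 0.0213, 0.1397]
orientation: [0.732, 0.681, 0.0, 0.0]
ft_force: [-0.9, -1.1, 4.6]
gripper_width: 0.177
```

```bash
python3 -c "
from h import *
tq()
for _ in range(4): cams.camera('wrist'); print(np.round(telemetry.sense()['torque'],3))"
```

```text
t 4.28 p [0.5346 0.0213 0.1397] q [0.732 0.681 0.    0.   ] f [-0.91 -1.14  4.61] m [-0.251  0.28  -0.048] g 0.177 j [-0.089  0.37   1.756 -0.     1.015 -0.016]
cw deg 4.18 Mz -0.048
[-0.281  0.261 -0.093]
[-0.239  0.31  -0.102]
[-0.236  0.265 -0.094]
[-0.283  0.256 -0.167]
```

>>> {"op": "arm_command", "data": {"targets": [{"grip":0,"dx":0,"dy":0,"dz":0,"twist":0.04},{"grip":0,"dx":0,"dy":0,"dz":0,"twist":0.08},{"grip":0,"dx":0,"dy":0,"dz":0,"twist":0.1},{"grip":0,"dx":0,"dy":0,"dz":0,"twist":0.1},{"grip":0,"dx":0,"dy":0,"dz":0,"twist":0.1}]}}

```text
t: 4.9
position: [0.5349, 0.0212, 0.1397]
orientation: [0.765, 0.644, 0.0, 0.0]
ft_force: [-0.1, -1.5, 5.1]
gripper_width: 0.175
```

```bash
cat >> h.py <<'E'
def av(n=8):
    a=[]
    for _ in range(n): cams.camera('wrist'); s=telemetry.sense(); Rm=R.from_quat(s["orientation"]).as_matrix(); a.append([*s["torque"],*s["ft_force"],90-np.degrees(np.arctan2(Rm[1,0],Rm[0,0])),s["gripper_width"]])
    a=np.array(a);print("t",round(s["t"],2),"M",np.round(a[:,:3].mean(0),3),"sd",a[:,2].std().round(3),"F",np.round(a[:,3:6].mean(0),2),"cw",a[:,6].mean().round(2),"g",a[-1,7].round(3),"p",np.round(s["position"],4))
E
python3 -c "
from h import *
av()"
```

```text
t 5.3 M [-0.318  0.134  0.032] sd 0.026 F [-0.72 -1.4   5.69] cw 9.88 g 0.172 p [0.5349 0.0212 0.1397]
```

>>> {"op": "arm_command", "data": {"targets": [{"grip":0,"dx":0,"dy":0,"dz":0,"twist":0.04},{"grip":0,"dx":0,"dy":0,"dz":0,"twist":0.08},{"grip":0,"dx":0,"dy":0,"dz":0,"twist":0.1},{"grip":0,"dx":0,"dy":0,"dz":0,"twist":0.1},{"grip":0,"dx":0,"dy":0,"dz":0,"twist":0.1}]}}

```text
t: 5.72
position: [0.5351, 0.0212, 0.1397]
orientation: [0.797, 0.605, 0.0, 0.001]
ft_force: [0.4, -1.8, 5.1]
gripper_width: 0.175
```

```bash
python3 -c "
from h import *
av()"
```

```text
t 6.12 M [-0.408 -0.005 -0.009] sd 0.024 F [ 0.44 -2.05  5.2 ] cw 15.59 g 0.177 p [0.5352 0.0212 0.1397]
```

>>> {"op": "arm_command", "data": {"targets": [{"grip":0,"dx":0,"dy":0,"dz":0,"twist":0.04},{"grip":0,"dx":0,"dy":0,"dz":0,"twist":0.08},{"grip":0,"dx":0,"dy":0,"dz":0,"twist":0.1},{"grip":0,"dx":0,"dy":0,"dz":0,"twist":0.1},{"grip":0,"dx":0,"dy":0,"dz":0,"twist":0.1}]}}

```text
t: 6.53
position: [0.5354, 0.0211, 0.1397]
orientation: [0.826, 0.564, 0.001, 0.001]
ft_force: [2.5, -4.1, 5.7]
gripper_width: 0.179
```

```bash
python3 -c "
from h import *
av()"
```

```text
t 6.93 M [-0.567 -0.226 -0.054] sd 0.022 F [ 2.03 -3.04  5.09] cw 21.29 g 0.177 p [0.5354 0.0211 0.1397]
```

>>> {"op": "arm_command", "data": {"targets": [{"grip":0,"dx":0,"dy":0,"dz":0,"twist":0.05},{"grip":0,"dx":0,"dy":0,"dz":0,"twist":0.1},{"grip":0,"dx":0,"dy":0,"dz":0,"twist":0.14},{"grip":0,"dx":0,"dy":0,"dz":0,"twist":0.14},{"grip":0,"dx":0,"dy":0,"dz":0,"twist":0.14}]}}

```text
t: 7.35
position: [0.5358, 0.0209, 0.1397]
orientation: [0.863, 0.505, 0.001, 0.001]
ft_force: [2.6, -3.6, 3.8]
gripper_width: 0.177
```

```bash
python3 -c "
from h import *
av()"
```

```text
t 7.75 M [-0.686 -0.395  0.105] sd 0.026 F [ 3.35 -3.94  3.78] cw 29.28 g 0.174 p [0.5358 0.0209 0.1397]
```

>>> {"op": "arm_command", "data": {"targets": [{"grip":0,"dx":0,"dy":0,"dz":0,"twist":0.07},{"grip":0,"dx":0,"dy":0,"dz":0,"twist":0.14},{"grip":0,"dx":0,"dy":0,"dz":0,"twist":0.2},{"grip":0,"dx":0,"dy":0,"dz":0,"twist":0.26},{"grip":0,"dx":0,"dy":0,"dz":0,"twist":0.31},{"grip":0,"dx":0,"dy":0,"dz":0,"twist":0.34},{"grip":0,"dx":0,"dy":0,"dz":0,"twist":0.35},{"grip":0,"dx":0,"dy":0,"dz":0,"twist":0.35},{"grip":0,"dx":0,"dy":0,"dz":0,"twist":0.35}]}}

```text
t: 8.5
position: [0.5365, 0.0203, 0.1397]
orientation: [0.938, 0.347, 0.001, 0.002]
ft_force: [4.0, -6.2, 2.3]
gripper_width: 0.178
```

```bash
python3 -c "
from h import *
av()"
```

```text
t 8.9 M [-1.    -0.631  0.087] sd 0.026 F [ 5.27 -6.31  1.97] cw 49.33 g 0.176 p [0.5366 0.0203 0.1397]
```

>>> {"op": "arm_command", "data": {"targets": [{"grip":0,"dx":0,"dy":0,"dz":0,"twist":0.07},{"grip":0,"dx":0,"dy":0,"dz":0,"twist":0.14},{"grip":0,"dx":0,"dy":0,"dz":0,"twist":0.2},{"grip":0,"dx":0,"dy":0,"dz":0,"twist":0.26},{"grip":0,"dx":0,"dy":0,"dz":0,"twist":0.31},{"grip":0,"dx":0,"dy":0,"dz":0,"twist":0.34},{"grip":0,"dx":0,"dy":0,"dz":0,"twist":0.35},{"grip":0,"dx":0,"dy":0,"dz":0,"twist":0.35},{"grip":0,"dx":0,"dy":0,"dz":0,"twist":0.35}]}}

```text
t: 9.65
position: [0.5371, 0.0195, 0.1398]
orientation: [0.984, 0.179, 0.002, 0.002]
ft_force: [5.6, -9.2, -0.1]
gripper_width: 0.177
```

```bash
python3 -c "
from h import *
av()"
```

```text
t 10.05 M [-1.461 -0.799  0.106] sd 0.019 F [ 6.1  -9.63  0.66] cw 69.37 g 0.168 p [0.5371 0.0195 0.1397]
```

>>> {"op": "arm_command", "data": {"targets": [{"grip":0,"dx":0.2,"dy":0.5,"dz":0,"twist":0.07},{"grip":0,"dx":0.5,"dy":1,"dz":0,"twist":0.14},{"grip":0,"dx":0.5,"dy":1.5,"dz":0,"twist":0.2},{"grip":0,"dx":0.5,"dy":1.5,"dz":0,"twist":0.26},{"grip":0,"dx":0.5,"dy":1.5,"dz":0,"twist":0.31},{"grip":0,"dx":0.5,"dy":1.5,"dz":0,"twist":0.34},{"grip":0,"dx":0.5,"dy":1.5,"dz":0,"twist":0.35},{"grip":0,"dx":0.5,"dy":1.5,"dz":0,"twist":0.35},{"grip":0,"dx":0.5,"dy":1.5,"dz":0,"twist":0.35}]}}

```text
t: 10.8
position: [0.5373, 0.0184, 0.1397]
orientation: [1.0, 0.005, 0.002, 0.001]
ft_force: [4.5, -8.9, 2.2]
gripper_width: 0.174
```

```bash
python3 -c "
from h import *
av()"
```

```text
t 11.2 M [-1.358 -0.509  0.11 ] sd 0.024 F [ 4.27 -8.87  2.45] cw 89.42 g 0.176 p [0.5373 0.0184 0.1397]
```

>>> {"op": "arm_command", "data": {"targets": [{"grip":0,"dx":0.3,"dy":0.5,"dz":0,"twist":0.07},{"grip":0,"dx":0.5,"dy":1,"dz":0,"twist":0.14},{"grip":0,"dx":0.5,"dy":1.5,"dz":0,"twist":0.2},{"grip":0,"dx":0.5,"dy":1.5,"dz":0,"twist":0.26},{"grip":0,"dx":0.5,"dy":1.5,"dz":0,"twist":0.31},{"grip":0,"dx":0.5,"dy":1.5,"dz":0,"twist":0.34},{"grip":0,"dx":0.5,"dy":1.5,"dz":0,"twist":0.35},{"grip":0,"dx":0.5,"dy":1.5,"dz":0,"twist":0.35},{"grip":0,"dx":0.5,"dy":1.5,"dz":0,"twist":0.35}]}}

```text
t: 11.95
position: [0.5371, 0.0174, 0.1397]
orientation: [0.986, -0.169, 0.001, 0.001]
ft_force: [2.2, -7.3, 4.9]
gripper_width: 0.172
```

```bash
python3 -c "
from h import *
av()"
```

```text
t 12.35 M [-1.123 -0.279  0.15 ] sd 0.031 F [ 2.73 -7.11  4.28] cw 109.47 g 0.175 p [0.5371 0.0174 0.1397]
```

>>> {"op": "arm_command", "data": {"targets": [{"grip":0,"dx":0,"dy":0,"dz":0,"twist":0.01},{"grip":0,"dx":0,"dy":0,"dz":0,"twist":0.02},{"grip":0,"dx":0,"dy":0,"dz":0,"twist":0.02},{"grip":0,"dx":0,"dy":0,"dz":0,"twist":0.02}]}}

```text
t: 12.68
position: [0.5371, 0.0173, 0.1397]
orientation: [0.984, -0.179, 0.001, 0.001]
ft_force: [1.6, -7.8, 4.5]
gripper_width: 0.176
```

```bash
python3 -c "
from h import *
av(12)"
```

```text
t 13.28 M [-1.189 -0.248  0.187] sd 0.031 F [ 2.39 -7.5   4.62] cw 110.61 g 0.177 p [0.5371 0.0173 0.1397]
```

>>> {"op": "arm_command", "data": {"targets": [{"grip":0,"dx":0,"dy":0,"dz":0,"twist":0.01},{"grip":0,"dx":0,"dy":0,"dz":0,"twist":0.02},{"grip":0,"dx":0,"dy":0,"dz":0,"twist":0.02},{"grip":0,"dx":0,"dy":0,"dz":0,"twist":0.02}]}}

```text
t: 13.62
position: [0.5371, 0.0173, 0.1397]
orientation: [0.982, -0.189, 0.001, 0.001]
ft_force: [1.9, -7.6, 4.2]
gripper_width: 0.172
```

```bash
python3 -c "
from h import *
av(12)"
```

```text
t 14.22 M [-1.231 -0.245  0.263] sd 0.029 F [ 2.33 -7.53  4.46] cw 111.75 g 0.176 p [0.5371 0.0173 0.1397]
```

>>> {"op": "arm_command", "data": {"targets": [{"grip":0,"dx":0,"dy":0,"dz":0,"twist":0.01},{"grip":0,"dx":0,"dy":0,"dz":0,"twist":0.02},{"grip":0,"dx":0,"dy":0,"dz":0,"twist":0.02},{"grip":0,"dx":0,"dy":0,"dz":0,"twist":0.02}]}}

```text
t: 14.55
position: [0.5371, 0.0172, 0.1397]
orientation: [0.98, -0.198, 0.001, 0.001]
ft_force: [2.2, -7.3, 4.5]
gripper_width: 0.175
```

```bash
python3 -c "
from h import *
av(12)"
```

```text
t 15.15 M [-1.27  -0.221  0.309] sd 0.04 F [ 2.81 -7.58  4.4 ] cw 112.88 g 0.172 p [0.5371 0.0172 0.1397]
```

>>> {"op": "arm_command", "data": {"targets": [{"grip":0,"dx":0,"dy":0,"dz":0,"twist":0.01},{"grip":0,"dx":0,"dy":0,"dz":0,"twist":0.02},{"grip":0,"dx":0,"dy":0,"dz":0,"twist":0.02},{"grip":0,"dx":0,"dy":0,"dz":0,"twist":0.02}]}}

```text
t: 15.48
position: [0.5373, 0.0171, 0.1397]
orientation: [0.978, -0.208, 0.001, 0.001]
ft_force: [2.8, -7.9, 5.0]
gripper_width: 0.172
```

```bash
python3 -c "
from h import *
av(12)"
```

```text
t 16.08 M [-1.341 -0.306  0.347] sd 0.025 F [ 2.82 -8.    4.12] cw 114.02 g 0.173 p [0.5373 0.0171 0.1397]
```

The torque has risen steadily to 0.35 N m, well above the ~0.1 of the earlier clicks. So the burrs touch at the click near cw 107°. I'm turning back four clicks, to about 27–28°.

>>> {"op": "arm_command", "data": {"targets": [{"grip":0,"dx":0,"dy":0,"dz":0,"twist":-0.06},{"grip":0,"dx":0,"dy":0,"dz":0,"twist":-0.15},{"grip":0,"dx":0,"dy":0,"dz":0,"twist":-0.25},{"grip":0,"dx":0,"dy":0,"dz":0,"twist":-0.35},{"grip":0,"dx":0,"dy":0,"dz":0,"twist":-0.45},{"grip":0,"dx":0,"dy":0,"dz":0,"twist":-0.55},{"grip":0,"dx":0,"dy":0,"dz":0,"twist":-0.65},{"grip":0,"dx":0,"dy":0,"dz":0,"twist":-0.75},{"grip":0,"dx":0,"dy":0,"dz":0,"twist":-0.85},{"grip":0,"dx":0,"dy":0,"dz":0,"twist":-0.93},{"grip":0,"dx":0,"dy":0,"dz":0,"twist":-1.0},{"grip":0,"dx":0,"dy":0,"dz":0,"twist":-1.0}]}}

```text
t: 17.08
position: [0.537, 0.02, 0.1397]
orientation: [0.958, 0.287, 0.001, -0.001]
ft_force: [2.8, 2.9, 5.3]
gripper_width: 0.172
```

```bash
python3 -c "
from h import *
av(4)"
```

```text
t 17.28 M [ 0.464 -0.384  0.006] sd 0.057 F [2.88 3.25 5.11] cw 56.81 g 0.174 p [0.537  0.02   0.1397]
```

>>> {"op": "arm_command", "data": {"targets": [{"grip":0,"dx":0,"dy":0,"dz":0,"twist":-0.08},{"grip":0,"dx":0,"dy":0,"dz":0,"twist":-0.16},{"grip":0,"dx":0,"dy":0,"dz":0,"twist":-0.25},{"grip":0,"dx":0,"dy":0,"dz":0,"twist":-0.34},{"grip":0,"dx":0,"dy":0,"dz":0,"twist":-0.42},{"grip":0,"dx":0,"dy":0,"dz":0,"twist":-0.48},{"grip":0,"dx":0,"dy":0,"dz":0,"twist":-0.5},{"grip":0,"dx":0,"dy":0,"dz":0,"twist":-0.5},{"grip":0,"dx":0,"dy":0,"dz":0,"twist":-0.5}]}}

```text
t: 18.03
position: [0.5359, 0.021, 0.1397]
orientation: [0.858, 0.514, 0.001, -0.002]
ft_force: [0.2, 7.4, 8.4]
gripper_width: 0.172
```

```bash
python3 -c "
from h import *
av(8);c=cams.camera('wrist');cv2.imwrite('pics/w3.png',c['img'])"
```

```text
t 18.43 M [1.01  0.015 0.053] sd 0.025 F [0.61 6.66 8.42] cw 28.19 g 0.171 p [0.5359 0.021  0.1397]
```

View pics/w3.png

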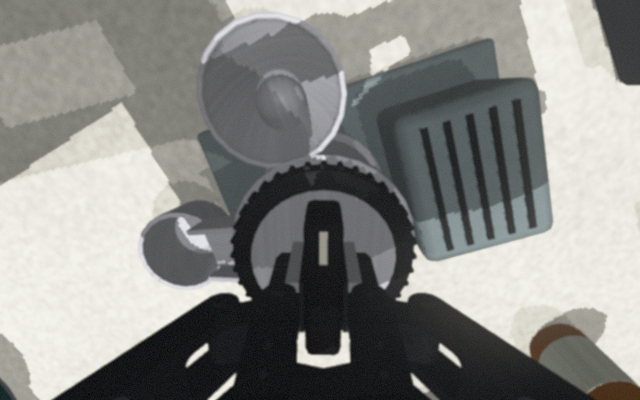

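The bar lies square between the pads, with the tool at cw 28.2° and a residual torque of 0.05 N m, so it's near the click. I'm releasing it and lifting clear.

>>> {"op": "arm_command", "data": {"targets": [{"grip":1,"dx":0,"dy":0,"dz":0,"twist":0},{"grip":1,"dx":0,"dy":0,"dz":0,"twist":0},{"grip":1,"dx":0,"dy":0,"dz":0,"twist":0},{"grip":1,"dx":0,"dy":0,"dz":0,"twist":0},{"grip":1,"dx":0,"dy":0,"dz":0,"twist":0},{"grip":1,"dx":0,"dy":0,"dz":0,"twist":0},{"grip":1,"dx":0,"dy":0,"dz":0,"twist":0},{"grip":1,"dx":0,"dy":0,"dz":-15,"twist":0},{"grip":1,"dx":0,"dy":0,"dz":-40,"twist":0},{"grip":1,"dx":0,"dy":0,"dz":-65,"twist":0},{"grip":1,"dx":0,"dy":0,"dz":-90,"twist":0},{"grip":1,"dx":0,"dy":0,"dz":-110,"twist":0}]}}

```text
t: 19.48
position: [0.5363, 0.0186, 0.2512]
orientation: [0.858, 0.513, 0.001, 0.0]
ft_force: [0.0, -0.5, -1.1]
gripper_width: 1.002
```

>>> {"op": "arm_command", "data": {"targets": [{"grip":1,"dx":0,"dy":0,"dz":-20,"twist":-0.1},{"grip":1,"dx":0,"dy":0,"dz":-40,"twist":-0.2},{"grip":1,"dx":0,"dy":0,"dz":-40,"twist":-0.3},{"grip":1,"dx":0,"dy":0,"dz":-40,"twist":-0.4},{"grip":1,"dx":0,"dy":0,"dz":-40,"twist":-0.49},{"grip":1,"dx":0,"dy":0,"dz":-40,"twist":-0.49},{"grip":1,"dx":0,"dy":0,"dz":-40,"twist":-0.49}]}}

```text
t: 20.07
position: [0.5358, 0.0187, 0.2893]
orientation: [0.709, 0.705, -0.0, -0.0]
ft_force: [0.1, 0.6, -0.5]
gripper_width: 1.0
```

Run:
```python
from h import *
s=st();c=cams.camera("wrist");d=models.cut_out("wrist","adjuster")[0];b=[int(v) for v in d["bbox"]];print(b)
x0,y0=(b[0]+b[2])//2-60,(b[1]+b[3])//2-60
np.save("off.npy",[x0,y0]);cv2.imwrite("pics/crop2.png",cv2.resize(c["img"][y0:y0+120,x0:x0+120],None,fx=5,fy=5,interpolation=cv2.INTER_CUBIC));print(x0,y0)
t=cams.camera("top")
for o in("cup","bottle","jar"): print(o,[round(v,1) for v in (models.cut_out("top",o) or [{"bbox":[]}])[0]["bbox"]])
```

```text
t 20.07 p [0.5358 0.0187 0.2893] q [ 0.709  0.705 -0.    -0.   ] f [ 0.08  0.58 -0.53] m [ 0.023 -0.053  0.015] g 1.0 j [-0.094  0.217  1.567  0.     1.358 -0.088]
[271, 122, 367, 225]
259 113
cup [319.6, 214.0, 344.9, 245.4]
bottle [426.8, 119.4, 457.2, 148.6]
jar [221.5, 147.1, 254.0, 177.1]
```

View pics/crop2.png

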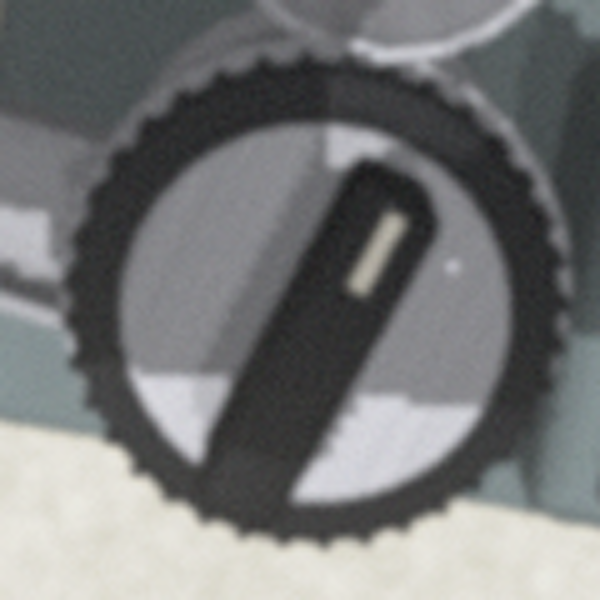

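Run:
```python
from h import *
s=st();c=cams.camera("wrist")
a=wray(c,s,(338,150),.165);b=wray(c,s,(308.6,211),.165);print("bar cw",90-np.degrees(np.arctan2(*(a-b)[1::-1])))
order.finish_job()
```

```text
t 20.37 p [0.5359 0.0187 0.2892] q [ 0.708  0.706 -0.    -0.   ] f [0.44 0.22 0.74] m [-0.039  0.023 -0.026] g 1.002 j [-0.094  0.217  1.566  0.     1.358 -0.09 ]
bar cw 25.141415727200425
the job is handed in; nothing more can be done
```

I turned the adjuster clockwise until the burrs touched, turned it back four clicks, let go and handed the job in at about 20 s. No verdict was reported.

- **Touch:** I stopped about 2.5° past each click. The wrist torque stayed near 0.1 N m at the first four clicks. At the fifth, at a tool angle of about 107°, it read 0.15 N m and climbed steadily to 0.35 N m. Allowing for the click's own resistance, that leaves about 0.25 N m on the burrs, well under the 0.7 N m limit.
- **Back four clicks:** I turned back to a tool angle of 28°, where 0.05 N m remained, then opened the gripper and lifted clear.
- **Last checks:** After release the bar measured about 25° clockwise in the wrist image, against about 6° at the start. That is one click past where it began, as expected from five clicks forward and four back, and about 82° back from the touch.
- **Other things:** The cup, jar and bottle are still within a few pixels of where they were in the top view. I did not re-check the brush, scoop, dish or calipers.
- **What disagreed:**
    - The torque rose at about 2.4 N m per rad, not the 6 stated; I put this down to give in the grip.
    - Side forces of up to about 11 N built up because the grasp was slightly off centre.

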